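# Lay the blue-nut coupling in the pipe cradle

### The arm

A 6-joint arm with a two-finger parallel gripper is mounted at the origin on the work surface. World frame = base frame: x ahead of the robot, y to its left, z up, the work surface at z = 0. Lengths are in m, angles in rad, forces in N, time in s.
With the tool pointing down it reaches from about 0.425 to 0.95 m from the base axis. Payload 3.5 kg.
Tool frame: the origin (TCP) lies on the centre line of the jaws, within the pads' length; the fingertips stand 22 mm ahead of it and the grasp point (between the pads) lies 3 mm ahead of it; z points along the fingers, y is the line along which they close (so a half turn about z gives the same grasp; the last joint's range is limited). The gripper opens to 85 mm and grips with 20 to 120 N. Pads are 22 mm wide; open, the fingers measure 114 mm over their backs; the gripper's body (76 mm by 85 mm) begins 54 mm behind the grasp point. The pads swing forward as they close: fully open they stand 13 mm farther back than shut.
Start: joints at [1.022, 0.286, 1.577, -0, 1.279, -0.15], TCP at [0.262, 0.622, 0.253] pointing down, gripper open.
Joint ranges: [-2.77, 2.77], [-0.9, 2.22], [0.21, 2.48], [-1.53, 4.67], [0.24, 2.81], [-2.84, 2.84]. Speed limits (rad/s): [2.79, 2.79, 3.14, 3.14, 3.14, 3.14].

### API

Orientations are given as a rotation vector (axis times angle).
In Python, from station import robot gives the robot as it stands. The module is installed in compiled form; this text tells all that it offers.
- The arm moves only by the tool jog_arm, never from a script. Its argument "plan" is text: rows parted by semicolons, each of 6 numbers parted by spaces: the shift along the tool's x, y, z normalised to -1 to 1, where 1 is 0.02 m, then the turn, a rotation vector about the tool's x, y, z normalised to -1 to 1, where 1 is 5 degrees. In form: x y z rx ry rz; .... A call has 1 to 10 rows; each row shifts and turns the commanded pose from where the row before left it, along the tool's axes as they then stand; what a row does not reach is not made up. A row lasts 1/12 s, in which the tool goes at most 41.7 mm and 7.16 degrees, less where a joint would pass 70% of its speed; a pose out of reach is approached as far as the arm can. A call with a number of a shift or a turn outside -1 to 1 is refused whole. A call with a gripper value outside its range is refused whole. "fingers" is the opening, from 0 (shut) to 1 (fully open), set as the call begins (left out, the last holds). The fingers move at their own pace and stop on an object; "force" is the grip in N (left out, the last holds). Time passes only in rows, so rows that do not move let the fingers close. It gives the time, the measured TCP pose, the force, the opening and the grip force at its end, in the units of the state.
- robot.observe(): the state, without advancing time (a new reading comes with each control period).
- robot.capture(name): name is "scene" or "top"; returns a dict with "img" (480x640x3 uint8, red, green, blue), "vfov" (degrees; the focal length in pixels is half the picture's height over the tangent of half this angle, whatever the lens; pixels are square), "cx", "cy" (the principal point, pixels), "D" ([k1, k2, p1, p2, k3] as OpenCV has them; the pictures are not rectified), "R" (3x3) and "t" (3): a world point X has camera coordinates R X + t. Camera axes: x right, y down, z forward; pixel columns grow to the right and rows downward; lengths in m; the calibration is good to about 2 mm. A picture is of the moment at which its call begins. There is no depth.
- robot.sign_off(): hands the job in; it is judged then, once.
The state is a dict: "time_s": time; "joint_positions": joint angles; "qvel": joint speeds; "joint_torque": joint torques, N m; "position": TCP position; "ee_rot": TCP orientation; "ft_force": force on the tool from outside, world axes, zero at the start; "wrist_torque": the same for the moment, N m; "width": opening from 0.0 (shut) to 1.0 (fully open); "grip_force": force on a finger pad.
Only numpy, scipy, OpenCV 4.12 (cv2) and the standard library are available. Lean on these libraries where they do the work, as an engineer would, in place of code of your own. Each camera call takes 0.05 s, during which the arm holds its last target. There are 200 camera calls.

### The job

Take the pipe coupling with the blue nuts and lay it down in the yellow V-cradle, its black barrel resting in both V-notches and one blue nut hanging free outside each upright. Set it down rather than dropping it, let go, and leave the couplings with the red and the white nuts where they lie.

Things in the scene. Friction and masses are not known exactly. Their poses are not given: they have to be found in the camera images.
- blue_coupling: Pipe coupling, about 0.25 kg, 150 mm long: black round barrel, 36 mm diameter, bare for 120 mm between two hexagonal blue nuts (15 mm thick, 50 mm across flats, 58 across corners) on whose flats it lies. Origin: middle of the barrel on its axis, 25 mm above the bench as it lies; x runs along the barrel, both ends alike. This is the one to move.
- red_coupling: Pipe coupling, about 0.25 kg, 150 mm long: black round barrel, 36 mm diameter, bare for 120 mm between two hexagonal red nuts (15 mm thick, 50 mm across flats, 58 across corners) on whose flats it lies. Origin: middle of the barrel on its axis, 25 mm above the bench as it lies; x runs along the barrel, both ends alike. Leave it alone.
- white_coupling: Pipe coupling, about 0.25 kg, 150 mm long: black round barrel, 36 mm diameter, bare for 120 mm between two hexagonal white nuts (15 mm thick, 50 mm across flats, 58 across corners) on whose flats it lies. Origin: middle of the barrel on its axis, 25 mm above the bench as it lies; x runs along the barrel, both ends alike. Leave it alone.
- cradle_seat (a point): Seat of the cradle fixed to the bench: where the middle of the seated barrel's axis lies, 110 mm above the bench; x along that axis, z up. Dark base 110 mm (x) by 90, 12 thick; two yellow uprights 8 mm thick, 36 mm either side of the seat along x (64 clear between), each with an open-topped V-notch: arms at 50 degrees, mouth 54 wide, tops 114 and V bottom 82 mm above the bench.
There are look-alikes about, which are no part of the job. Leave any purple or turquoise look-alike of the blue_coupling alone.

How it is judged:
By the outcome, as a careful person would: the job done as asked, in the order asked, and still so for the second after the job is handed in, with the robot touching nothing.
It also fails if it takes over 42 s, if anything falls off the work surface, if the arm or the gripper's body presses on something with over 40 N, if the wrist force passes 120 N, or if a joint passes its speed limit or range.

## Working session

There is one attempt and no reset: what is moved stays moved. The work goes in short steps, Python scripts to look and compute and a tool call to move; the robot and the scene stay as the last step left them, time stands still between calls to the robot, and variables do not carry over. Pictures are saved under pics/ and viewed, at most 10 in all, crops included, and the job is handed in when it is done.

Besides the shell and the picture viewer there is one more tool, called as name(argument=value, ...), one argument or row to a line, values as JSON. jog_arm: Moves the arm, as the interface text tells. Its arguments: {"type":"object","properties":{"plan":{"type":"string"},"fingers":{"type":"number"},"force":{"type":"number"}},"required":["plan"]}

```bash
mkdir -p pics; python3 - <<'E'
from station import robot
import cv2,pickle
for n in("scene","top"):
    c=robot.capture(n); pickle.dump(c,open(n+".pkl","wb")); cv2.imwrite(f"pics/{n}0.png",c["img"][:,:,::-1])
    print(n,c["vfov"],c["cx"],c["cy"],c["D"],c["R"],c["t"])
print(robot.observe())
E
```

```text
scene 53.34858124280002 319.6352552392023 242.92106005189865 [-0.06310974  0.          0.          0.          0.        ] [[ 0.56215688  0.82689755 -0.01483508]
 [ 0.66641569 -0.46353202 -0.58397619]
 [-0.48976502  0.3183999  -0.81163522]] [-0.34089538 -0.20325394  1.53936202]
top 49.33449625621453 314.86050636593046 251.22909923116484 [-0.04828157  0.          0.          0.          0.        ] [[ 0.01250407 -0.99989215  0.00770343]
 [-0.98924381 -0.01349305 -0.14565237]
 [ 0.14574061 -0.00579932 -0.98930584]] [0.06418134 0.45565281 1.24175729]
{'time_s': 0.1, 'joint_positions': array([ 1.02202067e+00,  2.87090690e-01,  1.57806114e+00,  1.00391402e-05,
        1.27860254e+00, -1.49998612e-01]), 'qvel': array([ 0.00152486, -0.00380434, -0.00139704,  0.00157616,  0.00062011,
        0.00104538]), 'joint_torque': array([ 1.52685774e-03, -4.07295585e+01, -2.93699294e+01, -1.00184111e-04,
        3.35619654e-03,  1.46043442e-05]), 'position': array([0.26177147, 0.62156704, 0.25205984]), 'ee_rot': array([-0.62211106, -3.07861435,  0.00318453]), 'ft_force': array([ 0.59424698,  0.4244165 , -0.57066219]), 'wrist_torque': array([0.03075826, 0.00628063, 0.02084336]), 'grip_force': 0.0, 'width': 0.9975201724168545}
```

View pics/scene0.png

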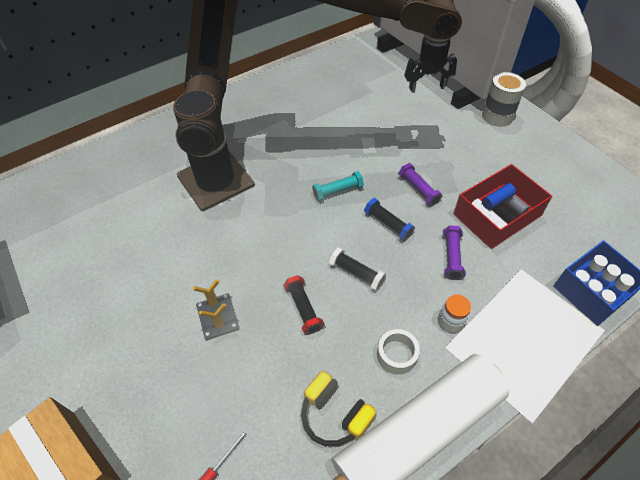

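View pics/top0.png

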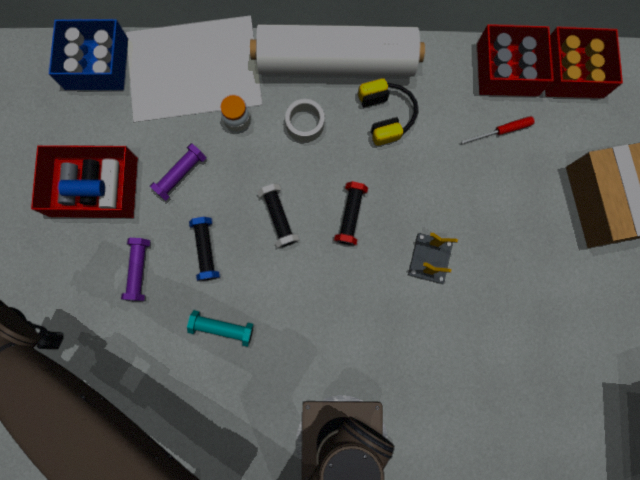

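The top picture shows the blue coupling at about (204,248); the scene picture shows it at (388,219). The cradle is at top (432,257) and scene (215,310).

Things that could be mistaken for it, by top pixel:
- Purple couplings at (179,172) and (136,268)
- Turquoise coupling at (220,327)
- Blue roller in the red bin at (81,188)
- Blue crate at (90,55)
- White coupling at (278,215) and red coupling at (351,212), which stay put

I choose (204,248), with a black barrel and two blue nuts.

```bash
cat > h.py <<'E'
import numpy as np,cv2,pickle
def K(c):
    f=240/np.tan(np.radians(c["vfov"]/2)); return np.array([[f,0,c["cx"]],[0,f,c["cy"]],[0,0,1]])
def ray(c,p):
    n=cv2.undistortPoints(np.array([[p]],float),K(c),np.array(c["D"]))[0,0]
    R=np.array(c["R"]);t=np.array(c["t"]); return -R.T@t,R.T@np.array([n[0],n[1],1])
def plane(c,p,z):
    o,d=ray(c,p); return o+d*(z-o[2])/d[2]
def tri(c1,p1,c2,p2):
    o1,d1=ray(c1,p1);o2,d2=ray(c2,p2)
    s=np.linalg.lstsq(np.c_[d1,-d2],o2-o1,rcond=None)[0]
    a=o1+d1*s[0];b=o2+d2*s[1]; return (a+b)/2,np.linalg.norm(a-b)
def blobs(c,lo,hi,box,amin=15):
    x0,y0,x1,y1=box; h=cv2.cvtColor(c["img"],cv2.COLOR_RGB2HSV)[y0:y1,x0:x1]
    m=cv2.inRange(h,np.array(lo),np.array(hi))
    n,l,s,ce=cv2.connectedComponentsWithStats(m)
    return [(ce[i]+[x0,y0],s[i,4],s[i,:4]+[x0,y0,0,0]) for i in range(1,n) if s[i,4]>=amin]
def load(n): return pickle.load(open(n+".pkl","rb"))
E
python3 - <<'E'
from h import *
T,S=load("top"),load("scene")
B=((105,120,50),(122,255,255)); Y=((15,130,70),(32,255,255)); Dk=((0,0,0),(179,255,60))
for n,c,bx in(("top",T,(180,205,230,290)),("scene",S,(355,190,420,250))):
    bl=blobs(c,*B,bx)
    for p,a,s in bl: print(n,"nut",p.round(1),a,s,plane(c,p,.025 if n=="scene" else .03).round(4))
for n,c,bx in(("top",T,(400,225,465,290)),("scene",S,(185,270,245,345))):
    for p,a,s in blobs(c,*Y,bx,8): print(n,"yel",p.round(1),a,s,plane(c,p,.1).round(4))
t=cv2.resize(T["img"][200:300,180:240],None,fx=5,fy=5,interpolation=cv2.INTER_CUBIC)
u=cv2.resize(T["img"][220:295,400:470],None,fx=5,fy=5,interpolation=cv2.INTER_CUBIC)
v=cv2.resize(S["img"][270:345,185:247],None,fx=5,fy=5,interpolation=cv2.INTER_CUBIC)
o=np.zeros((500,800,3),np.uint8); o[:500,:300]=t; w=cv2.resize(np.hstack([u,v]),(500,284)) ;o[:284,300:800]=w
cv2.imwrite("pics/crop1.png",o[:,:,::-1])
E
```

```text
top nut [200.1 220.5] 143 [189 217  23  10] [0.528  0.3544 0.03  ]
top nut [207.6 274.6] 166 [197 270  23  10] [0.3943 0.3301 0.03  ]
scene nut [370.  204.5] 92 [364 198  16  16] [0.3857 0.3338 0.025 ]
scene nut [404.7 230.1] 90 [399 223  14  16] [0.5196 0.3568 0.025 ]
top yel [443.3 238.1] 102 [430 233  28   9] [ 0.4798 -0.2283  0.1   ]
top yel [436.  267.5] 110 [423 262  28  10] [ 0.4107 -0.2098  0.1   ]
scene yel [208.5 292.6] 216 [193 280  26  26] [ 0.4303 -0.2118  0.1   ]
scene yel [211.8 311.2] 97 [199 304  27  12] [ 0.4815 -0.2284  0.1   ]
```

View pics/crop1.png

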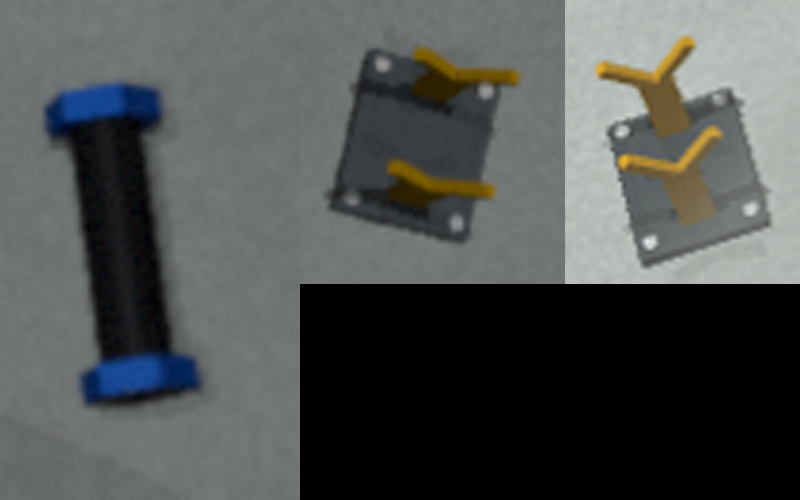

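The crop confirms the choice: black barrel, blue nuts centred at top (200,220) and (208,275). The cradle's four arm tips and four base bolts are clear in both views, so I can triangulate them.

```bash
python3 - <<'E'
from h import *
T,S=load("top"),load("scene")
a,b=tri(T,(200.1,220.5),S,(404.7,230.1)),tri(T,(207.6,274.6),S,(370,204.5))
print("nuts",a,b,"mid",(a[0]+b[0])/2,"len",np.linalg.norm(a[0]-b[0]),"yaw",np.degrees(np.arctan2(*(a[0]-b[0])[[1,0]])))
k=3.788
tt=[(430.9,233.2),(457.5,240.3),(424.3,263.3),(451,270.4)]
# scene: nearer-camera upright (lower in picture) has larger x
ss=[(200,312.5),(225.4,304.6),(194.2,288),(218,280.8)]
def rep(X): print(X.round(4),"mid",X.mean(0).round(4),"len",np.linalg.norm(X[:2].mean(0)-X[2:].mean(0)).round(4),"yaw",np.degrees(np.arctan2(*(X[:2].mean(0)-X[2:].mean(0))[[1,0]])))
for s in (ss,[ss[1],ss[0],ss[3],ss[2]]):
    r=[tri(T,p,S,q) for p,q in zip(tt,s)]; print([round(x[1],4) for x in r]); rep(np.array([x[0] for x in r]))
rep(np.array([plane(T,p,.114) for p in tt])); rep(np.array([plane(S,p,.114) for p in ss]))
bt=[(421.6,236.9),(449.4,244),(413.7,272.5),(441.4,278.9)]
bs=[(185+(x-565)/k,270+y/k) for x,y in[(650,242),(751,209),(621,131),(724,99)]]
rep(np.array([plane(T,p,.014) for p in bt])); rep(np.array([plane(S,p,.014) for p in bs]))
from station import robot
from scipy.spatial.transform import Rotation as R
print(R.from_rotvec(robot.observe()["ee_rot"]).as_matrix().round(3))
E
```

```text
nuts (array([0.52591767, 0.35154441, 0.03657384]), np.float64(0.0030881875690767103)) (array([0.39320719, 0.32802946, 0.0366229 ]), np.float64(0.0016767529977392856)) mid [0.45956243 0.33978693 0.03659837] len 0.13477768971050927 yaw 10.04794199492753
[np.float64(0.0582), np.float64(0.0643), np.float64(0.0566), np.float64(0.0634)]
[[ 0.4819 -0.2271  0.1021]
 [ 0.4837 -0.2234  0.1298]
 [ 0.4112 -0.2097  0.1014]
 [ 0.4146 -0.2071  0.13  ]] mid [ 0.4478 -0.2169  0.1158] len 0.0719 yaw -13.55215385739978
[np.float64(0.0034), np.float64(0.0043), np.float64(0.0029), np.float64(0.0054)]
[[ 0.4897 -0.1954  0.111 ]
 [ 0.474  -0.2563  0.1114]
 [ 0.4194 -0.1791  0.1107]
 [ 0.4041 -0.2388  0.1116]] mid [ 0.4468 -0.2174  0.1112] len 0.0721 yaw -13.569563706137398
[[ 0.4885 -0.1963  0.114 ]
 [ 0.4728 -0.2576  0.114 ]
 [ 0.4184 -0.1797  0.114 ]
 [ 0.4029 -0.2407  0.114 ]] mid [ 0.4456 -0.2186  0.114 ] len 0.072 yaw -13.436678990192762
[[ 0.4767 -0.2545  0.114 ]
 [ 0.4922 -0.1942  0.114 ]
 [ 0.4072 -0.2365  0.114 ]
 [ 0.4222 -0.1782  0.114 ]] mid [ 0.4496 -0.2159  0.114 ] len 0.0718 yaw -13.692858077208182
[[ 0.4974 -0.1959  0.014 ]
 [ 0.4804 -0.2654  0.014 ]
 [ 0.4078 -0.1747  0.014 ]
 [ 0.3928 -0.2433  0.014 ]] mid [ 0.4446 -0.2198  0.014 ] len 0.0912 yaw -13.713887755605025
[[ 0.483  -0.261   0.014 ]
 [ 0.4999 -0.1929  0.014 ]
 [ 0.3953 -0.2399  0.014 ]
 [ 0.4137 -0.168   0.014 ]] mid [ 0.448  -0.2155  0.014 ] len 0.09 yaw -14.844351680536462
[[-0.922  0.388 -0.001]
 [ 0.388  0.922 -0.002]
 [ 0.    -0.002 -1.   ]]
```

Measured values:
- **Blue coupling:** middle at (0.458, 0.341), yaw 10°. The nut spacing comes out at 135 mm, as it should.
- **Cradle seat:** (0.447, -0.217), yaw -13.6°. The upright spacing is 72 mm and the tips are at 111 mm, as they should be.

Both are in reach, so I start moving.

jog_arm(
  plan="-1 -0.63 0.2 0 0 0; -1 -0.63 0.2 0 0 0; -1 -0.63 0.2 0 0 0; -1 -0.63 0.2 0 0 0; -1 -0.63 0.2 0 0 0; -1 -0.63 0.2 0 0 0; -1 -0.63 0.2 0 0 0; -1 -0.63 0.2 0 0 0; -1 -0.63 0.2 0 0 0; -1 -0.63 0.2 0 0 0",
  fingers=1,
  force=50,
)

```text
time_s: 0.93
position: [0.3977, 0.427, 0.2125]
ee_rot: [-0.622, -3.079, 0.001]
ft_force: [0.3, 0.2, 0.1]
width: 0.999
grip_force: 0.0
```

jog_arm(
  plan="-1 -0.63 0.2 0 0 0; -1 -0.63 0.2 0 0 0; -1 -0.63 0.2 0 0 0; -1 -0.63 0.2 0 0 0; -0.5 -0.32 0.2 0 0 -0.6; 0 0 0 0 0 -1; 0 0 0 0 0 -1; 0 0 0 0 0 -1; 0 0 0 0 0 -1; 0 0 0 0 0 -1",
)

```text
time_s: 1.77
position: [0.458, 0.3407, 0.1927]
ee_rot: [0.148, -3.137, 0.001]
ft_force: [0.7, 1.3, -0.1]
width: 0.996
grip_force: 0.0
```

jog_arm(
  plan="0 0 0 0 0 -1; 0 0 0 0 0 0; 0 0 0 0 0 0",
)

```text
time_s: 2.02
position: [0.4581, 0.3408, 0.1929]
ee_rot: [0.274, -3.129, 0.001]
ft_force: [-0.2, -0.3, 0.5]
width: 0.998
grip_force: 0.0
```

```bash
cat > look.py <<'E'
from h import *
from station import robot
from scipy.spatial.transform import Rotation as R
import sys
c={n:robot.capture(n) for n in("top","scene")}
for n in c: pickle.dump(c[n],open(n+"_now.pkl","wb"))
o=robot.observe();M=R.from_rotvec(o["ee_rot"]).as_matrix()
print(o["time_s"],o["position"].round(4),M.round(3).tolist(),"xyaw",np.degrees(np.arctan2(M[1,0],M[0,0])).round(2),o["ft_force"].round(2),o["width"],o["grip_force"])
if len(sys.argv)>2:
    tx,ty,yaw=map(float,sys.argv[1:4])
    d=M.T@np.r_[np.array([tx,ty])-o["position"][:2],0]
    print("shift units",(d/.02).round(3),"rz units",(-(yaw-np.degrees(np.arctan2(M[1,0],M[0,0])))%360)/5)
a=[]
for x0,n in((0,"top"),(1,"scene")):
    u,v=(int(q) for q in (cv2.projectPoints(np.r_[o["position"]][None],cv2.Rodrigues(np.array(c[n]["R"]))[0],np.array(c[n]["t"]),K(c[n]),np.array(c[n]["D"]))[0][0,0]))
    u=min(max(u,60),580);v=min(max(v,60),420)
    a.append(cv2.resize(c[n]["img"][v-60:v+60,u-60:u+60],(400,400),interpolation=cv2.INTER_CUBIC)); print(n,"crop origin",u-60,v-60)
if len(sys.argv)>4: cv2.imwrite("pics/%s.png"%sys.argv[4],np.hstack(a)[:,:,::-1])
E
python3 look.py 0.458 0.341 190 over
```

```text
2.1167 [0.4582 0.3409 0.1931] [[-0.985, -0.175, -0.0], [-0.175, 0.985, -0.0], [0.0, -0.0, -1.0]] xyaw -169.95 [-0.11  0.85  0.11] 0.9954835328851761 0.0
shift units [0.008 0.007 0.   ] rz units 0.010462288814801468
top crop origin 128 177
scene crop origin 333 119
```

View pics/over.png

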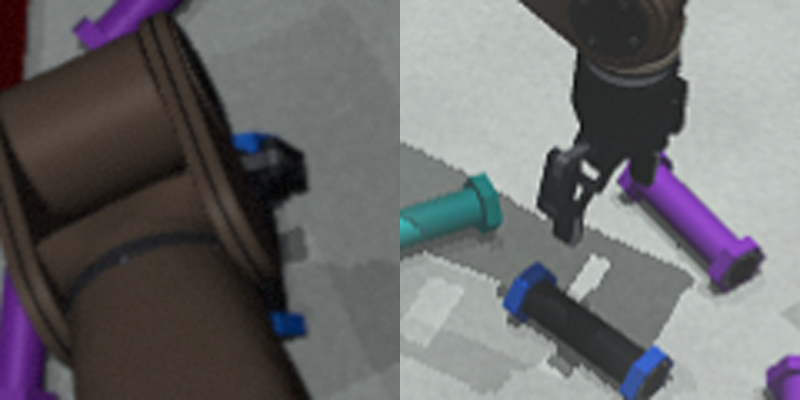

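The crops show the tool above the barrel (scene crop (565,310)) with both fingers straddling it. I descend to TCP z ≈ 0.030.

jog_arm(
  plan="0 0 1 0 0 0; 0 0 1 0 0 0; 0 0 1 0 0 0; 0 0 1 0 0 0; 0 0 1 0 0 0; 0 0 1 0 0 0; 0 0 0.8 0 0 0; 0 0 0.6 0 0 0; 0 0 0.4 0 0 0; 0 0 0.3 0 0 0",
)

```text
time_s: 2.95
position: [0.4582, 0.3409, 0.0305]
ee_rot: [0.277, -3.129, 0.0]
ft_force: [1.2, -0.4, -0.4]
width: 0.996
grip_force: 0.0
```

```bash
python3 look.py 0.458 0.341 190 down
```

```text
3.05 [0.458  0.3408 0.0307] [[-0.984, -0.176, -0.001], [-0.176, 0.984, -0.001], [0.001, -0.0, -1.0]] xyaw -169.87 [-0.61  0.51  1.11] 0.9998194755924021 0.0
shift units [-0.     0.009 -0.   ] rz units 0.026621679223637784
top crop origin 144 188
scene crop origin 327 157
```

View pics/down.png

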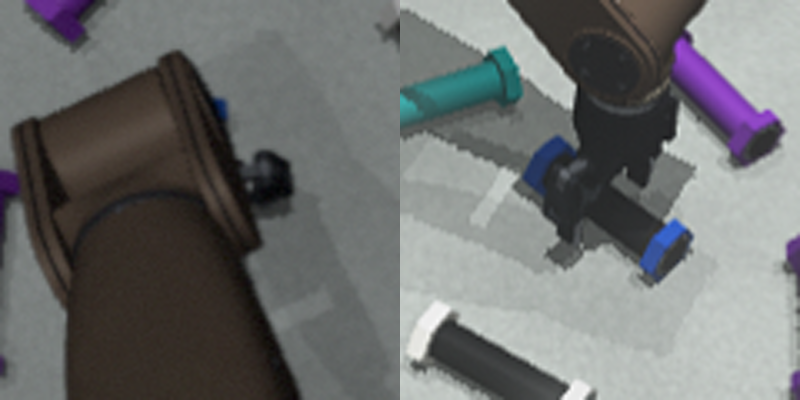

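The scene crop shows the fingers straddling the middle of the barrel: nuts at (548,165) and (668,250), near finger at (565,215). I close the gripper.

jog_arm(
  plan="0 0 0 0 0 0; 0 0 0 0 0 0; 0 0 0 0 0 0; 0 0 0 0 0 0; 0 0 0 0 0 0; 0 0 0 0 0 0; 0 0 0 0 0 0; 0 0 0 0 0 0; 0 0 0 0 0 0; 0 0 0 0 0 0",
  fingers=0,
  force=60,
)

```text
time_s: 3.88
position: [0.4591, 0.3415, 0.0325]
ee_rot: [-0.278, 3.128, 0.001]
ft_force: [-0.6, 0.1, 6.2]
width: 0.401
grip_force: 60.3
```

jog_arm(
  plan="0 0 -0.2 0 0 0; 0 0 -0.4 0 0 0; 0 0 -0.6 0 0 0; 0 0 -0.8 0 0 0; 0 0 -0.8 0 0 0; 0 0 -0.8 0 0 0; 0 0 -0.8 0 0 0; 0 0 -0.8 0 0 0; 0 0 -0.8 0 0 0; 0 0 -0.8 0 0 0",
)

```text
time_s: 4.72
position: [0.4578, 0.3406, 0.1684]
ee_rot: [0.278, -3.129, 0.001]
ft_force: [-0.2, 0.2, -2.8]
width: 0.402
grip_force: 60.1
```

```bash
python3 look.py 0.447 -0.217 166.4 lift
```

```text
4.8167 [0.4599 0.3417 0.1711] [[-0.984, -0.176, 0.006], [-0.176, 0.984, 0.003], [-0.007, 0.002, -1.0]] xyaw -169.85 [-0.83  0.36 -2.8 ] 0.4041548588433401 60.16102910041809
shift units [  5.561 -27.384  -0.085] rz units 4.750833711142411
top crop origin 130 178
scene crop origin 333 125
```

View pics/lift.png

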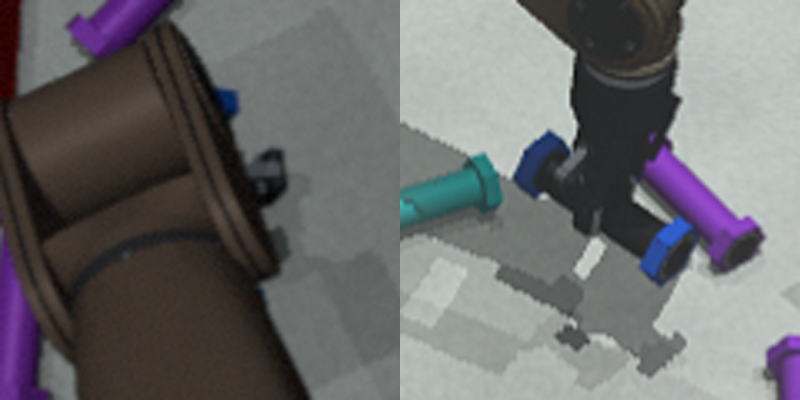

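The coupling is held level at 60 N in the middle of its barrel, and the wrist feels about 2.8 N of weight. In the scene crop the nuts are at (540,165) and (668,250). I carry it over to the cradle.

jog_arm(
  plan="0 -0.2 -0.8 0 0 0; 0 -0.4 -0.8 0 0 0; 0 -0.6 -0.6 0 0 0; 0 -0.8 -0.2 0 0 0; 0 -0.9 0 0 0 0; 0 -0.9 0 0 0 0; 0 -0.9 0 0 0 0; 0 -0.9 0 0 0 0; 0 -0.9 0 0 0 0; 0 -0.9 0 0 0 0",
)

```text
time_s: 5.65
position: [0.4839, 0.1937, 0.2145]
ee_rot: [0.277, -3.128, 0.001]
ft_force: [1.2, 0.3, -3.5]
width: 0.4
grip_force: 60.3
```

jog_arm(
  plan="0 -0.9 0 0 0 0; 0 -0.9 0 0 0 0; 0.1 -0.9 0 0 0 0; 0.2 -0.9 0 0 0 0; 0.3 -0.9 0 0 0 0; 0.4 -0.9 0 0 0 0; 0.4 -0.9 0 0 0 0; 0.4 -0.9 0 0 0 0; 0.4 -0.9 0 0 0 0; 0.4 -0.9 0 0 0 0",
)

```text
time_s: 6.48
position: [0.4639, 0.0076, 0.2146]
ee_rot: [0.277, -3.128, -0.0]
ft_force: [-0.1, -0.3, -2.9]
width: 0.404
grip_force: 60.3
```

jog_arm(
  plan="0.4 -0.9 0 0 0 0; 0.4 -0.9 0 0 0 0; 0.4 -0.9 0 0 0 0; 0.4 -0.9 0 0 0 0; 0.4 -0.9 0 0 0 0; 0.4 -0.9 0 0 0 0; 0.3 -0.7 0 0 0 0.3; 0.2 -0.5 0 0 0 0.5; 0 -0.3 0 0 0 0.7; 0 -0.2 0 0 0 0.7",
)

```text
time_s: 7.32
position: [0.431, -0.142, 0.2149]
ee_rot: [-0.032, -3.141, -0.0]
ft_force: [-0.9, 0.4, -3.4]
width: 0.399
grip_force: 60.3
```

jog_arm(
  plan="0 0 0 0 0 0.7; 0 0 0 0 0 0.7; 0 0 0 0 0 0.5; 0 0 0 0 0 0.4; 0 0 0 0 0 0.2; 0 0 0 0 0 0; 0 0 0 0 0 0; 0 0 0 0 0 0",
)

```text
time_s: 7.98
position: [0.4316, -0.1411, 0.2152]
ee_rot: [-0.365, -3.12, -0.0]
ft_force: [-0.3, 0.1, -2.3]
width: 0.402
grip_force: 60.3
```

```bash
python3 look.py 0.447 -0.217 166.4 cradle; python3 - <<'E'
from h import *
for n in("top","scene"):
    c=load(n+"_now"); 
    for p,a,s in blobs(c,(105,120,40),(122,255,255),(400,200,480,300) if n=="top" else (150,220,280,340)): print(n,p.round(1),a,s)
E
```

```text
8.0833 [ 0.4316 -0.1411  0.2153] [[-0.973, 0.231, -0.0], [0.231, 0.973, 0.0], [0.0, 0.0, -1.0]] xyaw 166.66 [ 0.78 -0.67 -2.69] 0.39955396099698826 60.309762954711914
shift units [-1.623 -3.516 -0.   ] rz units 0.05242074604917093
top crop origin 356 190
scene crop origin 165 193
scene [233.  274.2] 160 [223 268  25  18]
```

View pics/cradle.png

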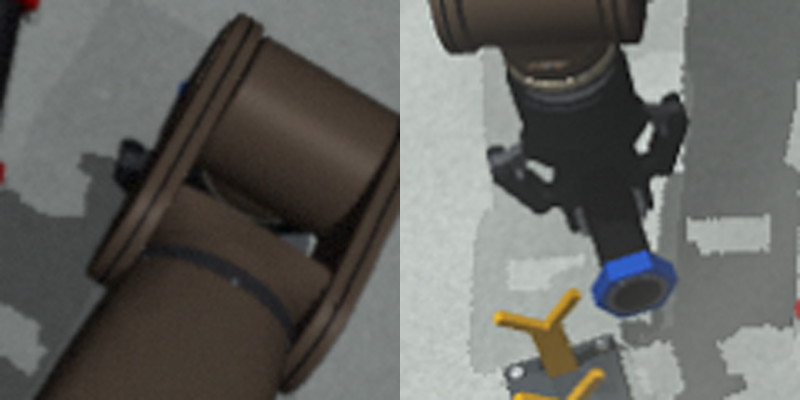

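The scene crop shows the held coupling with its front nut at (635,283), beside and above the cradle, whose near tips are at (500,318) and (575,293). I move over the seat.

jog_arm(
  plan="-0.2 -0.5 0 0 0 0; -0.4 -0.8 0 0 0 0; -0.4 -0.8 0 0 0 0; -0.3 -0.7 0 0 0 0; -0.2 -0.5 0 0 0 0; -0.1 -0.2 0 0 0 0; 0 0 0 0 0 0; 0 0 0 0 0 0",
)

```text
time_s: 8.75
position: [0.4465, -0.2165, 0.2151]
ee_rot: [-0.366, -3.119, -0.001]
ft_force: [0.7, -0.5, -3.2]
width: 0.404
grip_force: 60.3
```

jog_arm(
  plan="0 0 0.4 0 0 0; 0 0 0.6 0 0 0; 0 0 0.6 0 0 0; 0 0 0.5 0 0 0; 0 0 0.3 0 0 0; 0 0 0 0 0 0; 0 0 0 0 0 0",
)

```text
time_s: 9.33
position: [0.4464, -0.2163, 0.1665]
ee_rot: [-0.365, -3.119, -0.001]
ft_force: [0.1, -0.3, -2.6]
width: 0.4
grip_force: 60.3
```

```bash
python3 look.py 0.447 -0.217 166.4 above; python3 - <<'E'
from h import *
for n in("top","scene"):
    c=load(n+"_now"); 
    for p,a,s in blobs(c,(105,120,40),(122,255,255),(400,180,480,300) if n=="top" else (150,220,280,340)): print(n,p.round(1),a,s,plane(c,p,.16).round(4))
E
```

```text
9.4333 [ 0.447  -0.2169  0.1679] [[-0.973, 0.231, 0.001], [0.231, 0.973, -0.001], [-0.001, -0.0, -1.0]] xyaw 166.65 [-0.13  0.6  -2.95] 0.40141143624986964 60.32204031944275
shift units [ 0.    -0.005  0.   ] rz units 0.05049929013217706
top crop origin 386 187
scene crop origin 143 224
top [442.1 216. ] 47 [439 213   9   9] [ 0.5192 -0.2115  0.16  ]
scene [210.6 306. ] 163 [200 300  25  18] [ 0.5029 -0.229   0.16  ]
```

View pics/above.png

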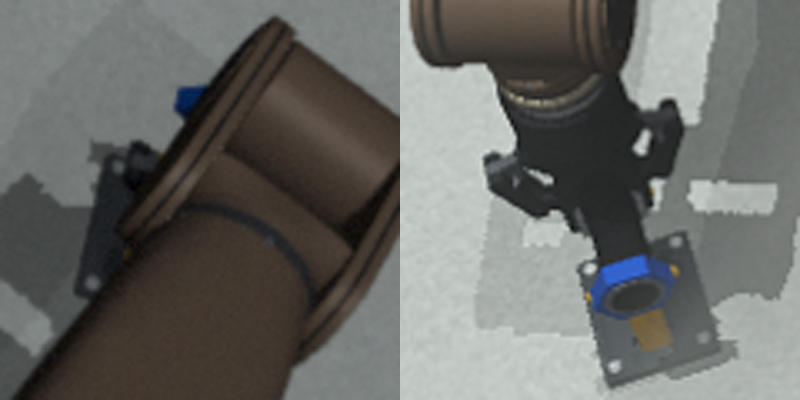

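The near nut in the scene crop (bore centre (637,294)) is in line with the front upright. I compare the bore with where it should project.

```bash
python3 - <<'E'
from h import *
c=load("scene_now")
b=np.radians(-13.4)
for z in(.155,.16,.165):
    P=np.array([.447+.075*np.cos(b),-.217+.075*np.sin(b),z])
    print(z,cv2.projectPoints(P[None],cv2.Rodrigues(np.array(c["R"]))[0],np.array(c["t"]),K(c),np.array(c["D"]))[0].round(1), plane(c,(214.1,312.2),z).round(4),P.round(4))
E
```

```text
0.155 [[[212.3 313.7]]] [ 0.5188 -0.2292  0.155 ] [ 0.52   -0.2344  0.155 ]
0.16 [[[211.9 312.7]]] [ 0.5217 -0.2296  0.16  ] [ 0.52   -0.2344  0.16  ]
0.165 [[[211.4 311.7]]] [ 0.5246 -0.23    0.165 ] [ 0.52   -0.2344  0.165 ]
```

Level, and about 3 mm to the +y side, well within the ±9 mm mouth. I trim by 2 mm and lower it, checking force near contact.

jog_arm(
  plan="0 -0.1 0.2 0 0 0; 0 0 0.4 0 0 0; 0 0 0.4 0 0 0; 0 0 0.4 0 0 0; 0 0 0.3 0 0 0; 0 0 0.2 0 0 0; 0 0 0.15 0 0 0; 0 0 0.1 0 0 0; 0 0 0 0 0 0; 0 0 0 0 0 0",
)

```text
time_s: 10.27
position: [0.4463, -0.2187, 0.1245]
ee_rot: [0.365, 3.12, -0.0]
ft_force: [-0.8, 0.2, -2.8]
width: 0.404
grip_force: 60.3
```

jog_arm(
  plan="0 0 0.1 0 0 0; 0 0 0.1 0 0 0; 0 0 0.05 0 0 0; 0 0 0.05 0 0 0; 0 0 0 0 0 0; 0 0 0 0 0 0",
)

```text
time_s: 10.77
position: [0.4462, -0.2186, 0.1184]
ee_rot: [0.365, 3.12, -0.0]
ft_force: [-0.3, -0.6, -3.6]
width: 0.4
grip_force: 60.5
```

jog_arm(
  plan="0 0 0.05 0 0 0; 0 0 0.05 0 0 0; 0 0 0 0 0 0; 0 0 0 0 0 0",
)

```text
time_s: 11.1
position: [0.4465, -0.219, 0.1176]
ee_rot: [0.366, 3.12, -0.001]
ft_force: [-3.8, 0.9, 5.9]
width: 0.401
grip_force: 61.2
```

jog_arm(
  plan="0 0 0.05 0 0 0; 0 0 0 0 0 0; 0 0 0 0 0 0",
)

```text
time_s: 11.35
position: [0.4466, -0.2191, 0.1174]
ee_rot: [0.367, 3.12, -0.001]
ft_force: [-5.2, 1.6, 10.3]
width: 0.4
grip_force: 61.9
```

The upward contact force comes on at TCP z 0.1176, which puts the axis at 0.110, so the barrel is seated. I release.

jog_arm(
  plan="0 0 0 0 0 0; 0 0 0 0 0 0; 0 0 0 0 0 0; 0 0 0 0 0 0",
  fingers=0.55,
  force=20,
)

```text
time_s: 11.68
position: [0.4462, -0.2185, 0.1151]
ee_rot: [0.365, 3.12, 0.0]
ft_force: [0.5, -0.7, -0.3]
width: 0.551
grip_force: 0.0
```

jog_arm(
  plan="0 0 0 0 0 0; 0 0 0 0 0 0; 0 0 0 0 0 0; 0 0 0 0 0 0; 0 0 0 0 0 0; 0 0 0 0 0 0; 0 0 0 0 0 0; 0 0 0 0 0 0",
  fingers=1,
)

```text
time_s: 12.35
position: [0.4462, -0.2186, 0.1153]
ee_rot: [0.365, 3.12, -0.0]
ft_force: [0.1, 0.6, -0.3]
width: 0.999
grip_force: 0.0
```

jog_arm(
  plan="0 0 -0.2 0 0 0; 0 0 -0.4 0 0 0; 0 0 -0.6 0 0 0; 0 0 -0.8 0 0 0; 0 0 -0.8 0 0 0; 0 0 -0.8 0 0 0; 0 0 -0.8 0 0 0; 0 0 -0.8 0 0 0; 0 0 -0.8 0 0 0; 0 0 -0.8 0 0 0",
)

```text
time_s: 13.18
position: [0.4463, -0.2186, 0.2538]
ee_rot: [0.365, 3.119, -0.002]
ft_force: [-0.1, 0.6, 0.3]
width: 1.003
grip_force: 0.0
```

jog_arm(
  plan="0 0.6 0 0 0 0; 0 1 0 0 0 0; 0 1 0 0 0 0; 0 1 0 0 0 0; 0 1 0 0 0 0; 0 1 0 0 0 0; 0 1 0 0 0 0; 0 1 0 0 0 0; 0 1 0 0 0 0; 0 0.6 0 0 0 0",
)

```text
time_s: 14.02
position: [0.4885, -0.037, 0.2512]
ee_rot: [-0.363, -3.12, -0.001]
ft_force: [0.4, -0.2, 0.6]
width: 0.998
grip_force: 0.0
```

```bash
python3 look.py; python3 - <<'E'
from h import *
T,S=load("top_now"),load("scene_now")
for n,c,bx in(("top",T,(400,190,480,310)),("scene",S,(150,240,280,350))):
    for p,a,s in blobs(c,(105,120,40),(122,255,255),bx): print(n,p.round(1),a,s,plane(c,p,.115).round(4))
o=np.hstack([cv2.resize(T["img"][200:300,380:480],(400,400),interpolation=2),cv2.resize(S["img"][250:350,160:260],(400,400),interpolation=2)])
cv2.imwrite("pics/final.png",o[:,:,::-1])
E
```

```text
14.1167 [ 0.4885 -0.0373  0.2511] [[-0.974, 0.228, -0.0], [0.228, 0.974, 0.001], [0.0, 0.001, -1.0]] xyaw 166.83 [-0.93  0.02 -1.02] 0.9998681907754099 0.0
top crop origin 308 160
scene crop origin 215 179
top [447.  221.8] 173 [435 217  24  12] [ 0.5155 -0.2341  0.115 ]
top [434.1 278.2] 199 [422 273  25  13] [ 0.3845 -0.2013  0.115 ]
scene [202.3 271.8] 145 [192 266  23  16] [ 0.3766 -0.1992  0.115 ]
scene [211.4 316.9] 110 [203 311  18  15] [ 0.5031 -0.2372  0.115 ]
```

View pics/final.png

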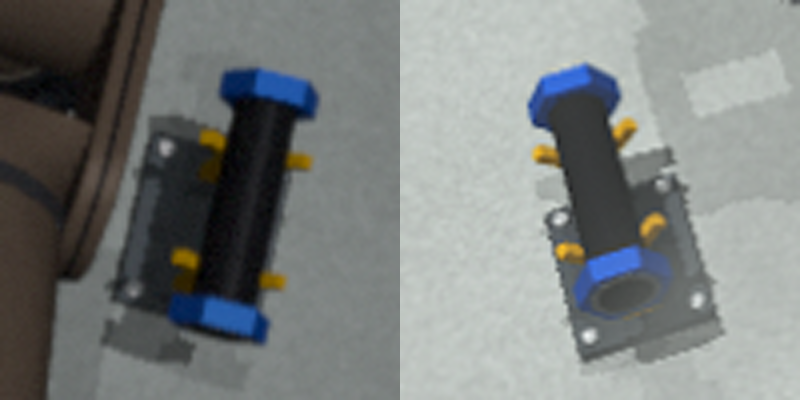

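The final crops show the barrel lying in both V-notches with a blue nut clear outside each upright (top crop nuts at (268,88) and (220,315)). The nuts' midpoint is about (0.445, -0.218), so it is centred on the seat. The gripper is clear, so I hand the job in.

```bash
python3 -c "
from station import robot
print(robot.sign_off())"
```

```text
the job is handed in; nothing more can be done
None
```

The blue coupling lies in the yellow V-cradle, its barrel resting in both notches and one blue nut free outside each upright; I set it down, let go, moved the gripper clear and handed the job in at about 14 s, without going near the red and white couplings.

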